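# Secure a filled sweets mould on the vibrating table

## Task

Secure the filled mould on the vibrating table, ready for shaking: push the sliding stop along its rail until it has carried the mould fully home against the fixed fence, then press the stop's cam lever all the way down to lock it there. Then fold the hold-down bar down over its stud, pick up the hairpin spring clip and push it sideways over the neck of the stud, between bar and head, until it snaps into its seat; let go of it. Keep the mould flat on the deck and leave the other things on the worktop where they are.

Things in the scene. Friction and masses are not known exactly. Their poses are not given: they have to be found in the camera images.
- mould_home (a point): point on the deck under the mould's middle when the mould is home. Vibrating table: white box on rubber feet, aluminium deck 216 x 290 mm, top 64 mm over the worktop; fixed, but placed anew each time. Axes, used for all table parts: x to its rear, y left along the rail to the fence, z up. Rail (16 x 16 mm) axis 49 mm behind this point; fence (11 mm high) face 36 mm left of it; 7 mm lip in front
- mould_mid (a point): middle (9 mm up) of the filled mould: black four-compartment cup with brown sweets, walls 72 mm square, rim 80 mm, 18 mm high. Loose on the deck, 2 to 6 cm short of the fence, turned up to 7 degrees
- end_stop (a joint): sliding stop, in m: 0 far right, grows to the left; about 0.085 when it holds the mould home (range to 0.096). Unlocked, 2 to 3 N slide it. Dark steel saddle on the rail, 30 x 36 mm, top 39 mm over the deck, with a low aluminium arm (12 mm high) that reaches 26 mm further left and ends in a 62 mm wide face in front of the rail
- stop_side (a point): middle of the flat right side of the stop's saddle (30 mm wide along x, 5 to 39 mm over the deck; the rail reaches up to 16 mm), 30 mm over the deck: the place to push it to the left
- cam_lever (a joint): the stop's cam lever, in rad: at 0 it stands 70 degrees above the deck, leaning to the front (-x); grows as it is pressed forward and down; 1.15 is all the way down (4 degrees above the deck), past dead centre, where it stays and locks the stop. From about 0.4 on the cam squeezes the rail: up to 6 N at the ball, along its path. Locked, the stop resists 25 N
- lever_ball (a point): centre of the black ball, 20 mm in diameter, at the end of the cam lever, 70 mm from its pivot; can be pressed from above (pressed straight down, up to 15 N while the lever stands steep)
- lever_pivot (a point): pivot of the cam lever, on the stop over the rail, 27 mm over the deck; the lever turns about the table's y axis, so the ball moves in the table's x-z plane
- hold_bar (a joint): hinged hold-down bar, in rad: 0 is down on the stud's shoulder, the stud through the hole near its end; starts up at 0.75 to 1.0. A stiff hinge (0.2 N m) holds it where it is left. Steel strip 28 mm wide, 6 mm thick, reaching 167 mm from the hinge to the front
- bar_hinge (a point): hinge of the bar, 85 mm behind mould_home and 22.5 mm over the deck, level with the bar's middle plane; the bar turns about the table's y axis
- bar_ball (a point): centre of the black ball knob, 22 mm in diameter, on top of the bar, 100 mm from the hinge along the bar and 17 mm above the bar's middle plane; can be pressed from above
- stud_neck (a point): middle of the free neck of the steel stud, 64 mm in front of mould_home, 94.5 mm over the worktop. Neck 10 mm in diameter, free for 10 mm when the bar is down: bar top 5 mm below this point, underside of the head (14 mm in diameter, 9 mm high) 5 mm above. The bar reaches 18 mm in front of the stud
- spring_clip: hairpin spring clip, 89 mm long: black ribbed grip 34 x 18 x 14 mm, and two 6 mm steel wire legs, waved to a seat for the neck, then pinched (the bulge), then flared (17 mm between the tips). Origin under the grip's middle, x to the leg tips, z up. Lies flat on the worktop, front left or front right, legs pointing away from the robot within 30 degrees
- clip_grip (a point): middle of the clip's grip, half-way up (7 mm above the underside); grasp across its 18 mm width
- clip_seat (a point): middle of the seat between the legs, 48 mm forward of clip_grip and 3 mm above the underside (mid wire): the stud's neck lies here when the clip is on; leg tips end 24 mm further forward. Pushing on needs about 10 N from 13 mm before the seat on; then the legs snap in. More than 2 mm past the seat they are forced apart again
- clip_leg_l (a joint): left leg of the clip, in rad: 0 relaxed, grows as it is sprung outwards (about 0.05 when the bulge passes the neck)
- clip_leg_r (a joint): right leg of the clip, likewise
- full_mould: the filled mould again: origin under its middle, z up
- timer: bystander: white kitchen timer, 62 x 66 x 20 mm, in front of the table, on the side where the clip is not
- next_mould: bystander: black mould with green sweets, 80 x 80 x 18 mm, on the worktop to the right
- spare_mould: bystander: empty black mould, 80 x 80 x 18 mm, on the worktop to the right
- stamp: bystander: turned wooden stamp, 38 mm wide, 55 mm high, standing on the right
- thermometer: bystander: probe thermometer, 24 x 182 x 17 mm, lying front left
- nozzle_a: bystander: steel piping nozzle, 26 mm wide, 32 mm high, left of the table
- nozzle_b: bystander: steel piping nozzle, 24 mm wide, 34 mm high, right of the table

How it is judged:
By the outcome, as a careful person would: the job done as asked, in the order asked, and still so for the second after the job is handed in, with the robot touching nothing.
It also fails if it takes over 64 s, if anything falls off the work surface, if the arm or the gripper's body presses on something with over 40 N, if the wrist force passes 120 N, or if a joint passes its speed limit or range.

## Robot

A 6-joint arm with a two-finger parallel gripper is mounted at the origin on a cart in front of the work surface, level with it; the furniture and walls round the work are solid. World frame = base frame: x ahead of the robot, y to its left, z up, the work surface at z = 0. Lengths are in m, angles in degrees, forces in N, time in s.
With the tool pointing down it reaches from about 0.25 to 0.725 m from the base axis. Payload 9.7 kg.
Tool frame: the origin (TCP) lies midway between the tips of the shut fingers; the grasp point (between the pads) lies bot.grasp_offset behind it (bot.grasp_offset is the distance from the TCP to the grasp point, in m); x points along the fingers, y is the direction in which the jaws open and shut, and the axes are right-handed (so a half turn about x gives the same grasp; the last joint's range is limited). The gripper opens to 85 mm and grips with 20 to 120 N. Pads are 22 mm wide; open, the fingers measure 114 mm over their backs; the gripper's body (76 mm by 85 mm) begins 54 mm behind the grasp point. The pads swing forward as they close: fully open they stand 13 mm farther back than shut.
Start: joints at [65.546, 4.979, 10.078, 95.1, 0, 90], TCP at [0.228, 0.501, 0.231] pointing down, gripper open.
Joint ranges: [-179.16, 179.16], [-48.56, 103.87], [-65.8, 70.77], [-126.05, 130.52], [-82.76, 87.17], [-180, 180]. Speed limits (degrees/s): [127.2, 127.2, 147.25, 180, 180, 180].

## Interface

Orientations are given as [roll, pitch, yaw] about the fixed x, y, z axes, in that order (R = Rz(yaw) Ry(pitch) Rx(roll)).
In Python, from workcell import status, camera, bot gives the robot as it stands.
- The arm moves only by the shell command python3 -m jog 'ROWS' [OPENING] [FORCE]. ROWS is text: rows parted by semicolons, each of 4 numbers parted by spaces: the shift along the tool's x, y, z in mm, then the turn about the tool's x in degrees. A call has exactly 8 rows; each row is the pose to reach, as a shift and turn from the pose commanded when the call began, along the tool's axes at that moment; what a row does not reach only later rows make up. A row lasts 1/8 s, in which the tool goes at most 62.5 mm and 10.7 degrees, less where a joint would pass 70% of its speed; a pose out of reach is approached as far as the arm can. A call with a gripper value outside its range is refused whole. OPENING is the opening, from 0 (shut) to 1 (fully open), set as the call begins (- or left out, the last holds). The fingers move at their own pace and stop on an object; FORCE is the grip in N (left out, the last holds). Time passes only in rows, so rows that repeat a pose let the fingers close, or fill a call up. It gives the time, the measured TCP pose, the force and the opening at its end, in the units of the state.
- status.get_obs(): the state, without advancing time (a new reading comes with each control period).
- camera(name): name is "scene" or "top"; returns a dict with "color" (400x640x3 uint8, red, green, blue), "vfov" (degrees; the focal length in pixels is half the picture's height over the tangent of half this angle, whatever the lens; pixels are square), "cx", "cy" (the principal point, pixels), "D" ([k1, k2, p1, p2, k3] as OpenCV has them; the pictures are not rectified), "rvec" (rotation vector, rad) and "tvec" (3), from world to camera coordinates, as OpenCV has them. Camera axes: x right, y down, z forward; pixel columns grow to the right and rows downward; lengths in m; the calibration is good to about 2 mm. A picture is of the moment at which its call begins. There is no depth.
- bot.job_done(): hands the job in, once; it reports no verdict.
The state is a dict: "time": time; "q": joint angles; "qd": joint speeds; "joint_efforts": joint torques, N m; "ee_pos": TCP position; "tcp_rot": TCP orientation; "wrist_force": force on the tool from outside, world axes, zero at the start; "torque": the same for the moment, N m; "opening": finger opening in m.
Only numpy, scipy, OpenCV 4.12 (cv2) and the standard library are available. Lean on these libraries where they do the work, as an engineer would, in place of code of your own. Each camera call takes 0.05 s, during which the arm holds its last target. There are 200 camera calls.

## Working session

There is one attempt and no reset: what is moved stays moved. The work goes in short steps, Python scripts to look and compute and a shell command to move; the robot and the scene stay as the last step left them, time stands still between calls to the robot, and variables do not carry over. Pictures are saved under pics/ and viewed, about 8 in all and at most 12, crops included, and the job is handed in when it is done.

```bash
ls; mkdir -p pics; cat > h.py <<'E'
import numpy as np,cv2
from workcell import status,camera,bot
def K(c):
    f=200/np.tan(np.radians(c["vfov"])/2)
    return np.array([[f,0,c["cx"]],[0,f,c["cy"]],[0,0,1.]])
def snap(name,fn):
    c=camera(name);cv2.imwrite("pics/"+fn+".png",c["color"][:,:,::-1]);
    import pickle;pickle.dump(c,open("pics/"+name+".pkl","wb"));return c
def ray(c,uv):
    R=cv2.Rodrigues(np.array(c["rvec"],float))[0];o=-R.T@np.array(c["tvec"],float).ravel()
    p=cv2.undistortPoints(np.array([[uv]],float),K(c),np.array(c["D"],float))[0,0]
    return o,R.T@np.array([p[0],p[1],1])
def at(c,uv,z):
    o,d=ray(c,uv);return (o+d*(z-o[2])/d[2]).round(4)
def proj(c,P):
    return cv2.projectPoints(np.array(P,float).reshape(-1,3),np.array(c["rvec"],float),np.array(c["tvec"],float),K(c),np.array(c["D"],float))[0][:,0]
E
python3 - <<'E'
from h import *
for n in("top","scene"):
    c=snap(n,n+"0");R=cv2.Rodrigues(np.array(c["rvec"],float))[0];print(n,c["vfov"],-R.T@np.array(c["tvec"]).ravel(),R[2])
o=status.get_obs();print(o,bot.grasp_offset)
E
```

```text
pics
top 54.041259173879 [0.39997711 0.00514705 1.40399422] [ 0.10155783  0.0126093  -0.99474972]
scene 49.285443547244626 [ 0.12054701 -0.82479597  1.0999823 ] [ 0.2887188   0.63193228 -0.71923782]
{'time': 0.1, 'q': array([6.55475974e+01, 5.00852099e+00, 1.00391078e+01, 9.50998463e+01,
       1.14572720e-03, 8.99998527e+01]), 'qd': array([ 0.01840688, -0.0206428 ,  0.16916168,  0.00710547, -0.04497808,
        0.01516621]), 'joint_efforts': array([-8.25994048e-04, -5.21564519e+01,  4.65652406e+01,  1.60864333e-02,
       -4.71219676e-05, -5.22382265e-06]), 'ee_pos': array([0.22757478, 0.50048238, 0.2306495 ]), 'tcp_rot': array([ -90.94787757,   89.93073103, -115.40013353]), 'wrist_force': array([0.31129722, 0.23307636, 0.1212263 ]), 'torque': array([-0.05177314,  0.00714061,  0.00360182]), 'opening': 0.0856493594307504} 0.0187
```

View pics/top0.png

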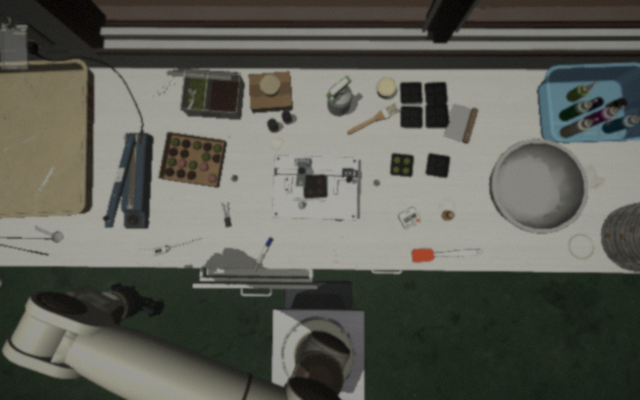

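View pics/scene0.png

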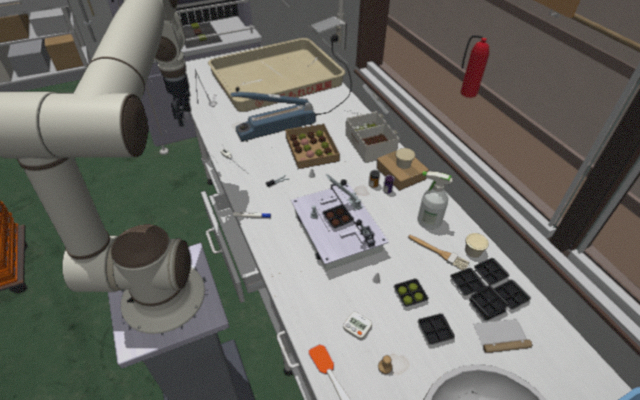

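The top view has the table at u 273–361, v 155–220, the clip at about (227,214), and the timer at (409,217). The scene view has the table at (340,228) and the clip at (277,181). I'll enlarge both.

```bash
python3 - <<'E'
import cv2,numpy as np
t=cv2.imread("pics/top0.png");s=cv2.imread("pics/scene0.png")
a=cv2.resize(t[148:228,265:370],None,fx=7.6,fy=7.5,interpolation=cv2.INTER_CUBIC)
cv2.imwrite("pics/c1.png",a);print(a.shape)
b=cv2.resize(s[170:270,285:395],None,fx=6,fy=6,interpolation=cv2.INTER_CUBIC)
cv2.imwrite("pics/c2.png",b)
E
```

```text
(600, 798, 3)
```

View pics/c1.png

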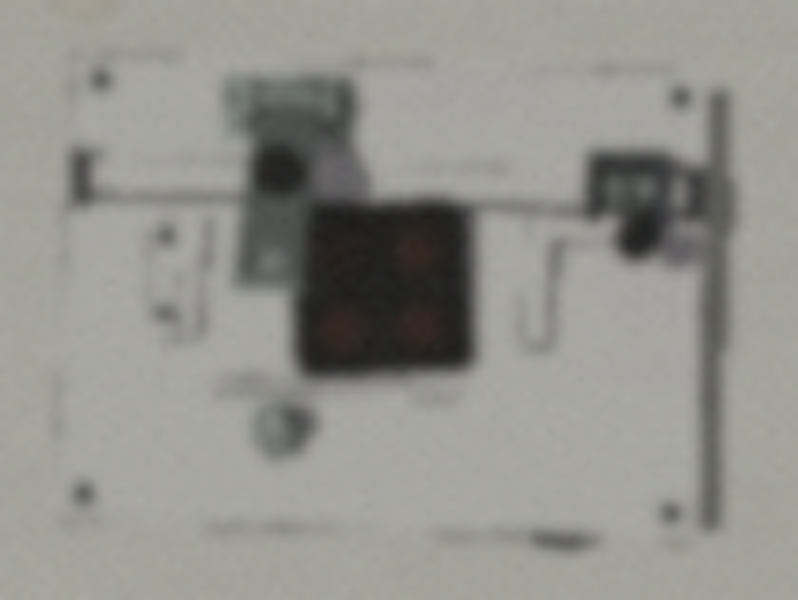

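View pics/c2.png

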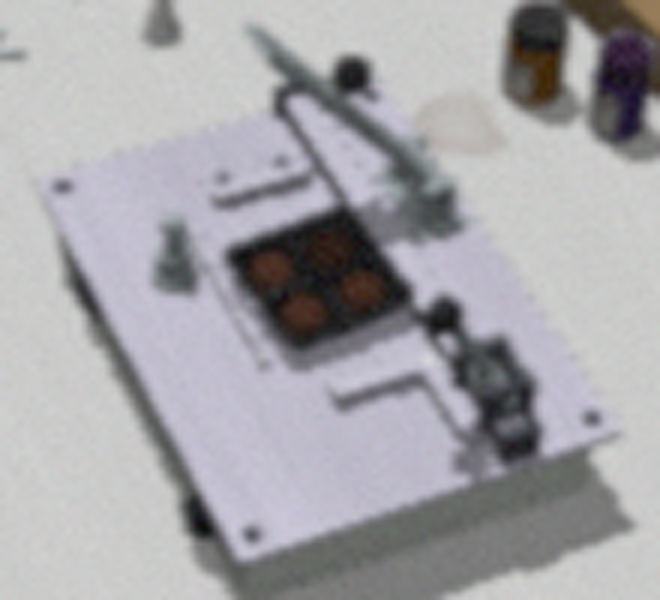

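```bash
cat > fit.py <<'E'
from h import *
import pickle
from scipy.optimize import least_squares
T=pickle.load(open("pics/top.pkl","rb"));S=pickle.load(open("pics/scene.pkl","rb"))
tc=lambda u,v:(265+u/7.6-.4,148+v/7.5-.4); sc=lambda u,v:(285+u/6-.4,170+v/6-.4)
def tri(a,b):
    oa,da=ray(T,a);ob,db=ray(S,b);s=np.linalg.lstsq(np.c_[da,-db],ob-oa,rcond=None)[0]
    p,q=oa+s[0]*da,ob+s[1]*db;return ((p+q)/2).round(4),np.linalg.norm(p-q).round(4)
E
python3 - <<'E'
from fit import *
print("knob",tri(tc(280,170),sc(352,73)));print("lball",tri(tc(637,235),sc(441,315)));print("stud top",tri(tc(274,426),sc(176,222)))
P=[at(T,tc(*p),.064) for p in((100,80),(680,97),(83,494),(671,514))];print(P)
for a,b in((0,1),(2,3),(0,2),(1,3)):print(P[a]-P[b],np.linalg.norm(P[a]-P[b]))
P=[at(S,sc(*p),.064) for p in((62,187),(252,534),(592,418))];print(P)
v=(np.array(P[0])-P[1]);print(np.degrees(np.arctan2(-v[0],v[1])))
obs=[((-64,0,44.5),tc(274,426),sc(176,222))]
def f(x,full=False):
    mx,my,yaw,ys,th=x;c,s=np.cos(yaw),np.sin(yaw)
    W=lambda p:np.array([mx+(c*p[0]-s*p[1])/1000,my+(s*p[0]+c*p[1])/1000,.064+p[2]/1000])
    kn=(85-100*np.cos(th)+17*np.sin(th),0,22.5+100*np.sin(th)+17*np.cos(th))
    r=[]
    for p,a,b in [((-64,0,44.5),tc(274,426),sc(176,222)),(kn,tc(280,170),sc(352,73)),((25,ys,92.8),tc(637,235),sc(441,315)),((85,0,0),None,None)]:
        if a is None:continue
        r+=list(proj(T,W(p))[0]-a)+list(proj(S,W(p))[0]-b)
    # fence face
    r.append(float(proj(T,W((0,36,11)))[0][0]-tc(212,270)[0]))
    # screw directions
    A=at(T,tc(100,80),.064)-at(T,tc(680,97),.064)+at(T,tc(83,494),.064)-at(T,tc(671,514),.064)
    r.append((np.arctan2(-A[0],A[1])-yaw)*70)
    return np.array(r)
s=least_squares(f,[.39,.05,0,-110,.8],x_scale=[.01,.01,.1,10,.1],loss='soft_l1');print(s.x,np.degrees(s.x[2]),f(s.x).round(2))
E
python3 - <<'E'
import cv2
t=cv2.imread("pics/top0.png");s=cv2.imread("pics/scene0.png")
import numpy as np
a=cv2.resize(t[195:235,207:247],None,fx=10,fy=10,interpolation=cv2.INTER_CUBIC);b=cv2.resize(s[165:205,257:297],None,fx=10,fy=10,interpolation=cv2.INTER_CUBIC)
cv2.imwrite("pics/c3.png",np.hstack([a,b]))
E
```

```text
knob (array([0.6103, 0.0568, 0.1804]), np.float64(0.0006))
lball (array([ 0.5864, -0.093 ,  0.1549]), np.float64(0.0032))
stud top (array([0.5097, 0.0605, 0.1079]), np.float64(0.0028))
[array([0.6722, 0.1444, 0.064 ]), array([ 0.6661, -0.1203,  0.064 ]), array([0.4802, 0.1485, 0.064 ]), array([ 0.4734, -0.1161,  0.064 ])]
[0.0061 0.2647 0.    ] 0.26477027778812334
[0.0068 0.2646 0.    ] 0.2646873627508499
[ 0.192  -0.0041  0.    ] 0.19204377105233067
[ 0.1927 -0.0042  0.    ] 0.19274576519342781
[array([0.4812, 0.1503, 0.064 ]), array([ 0.4749, -0.1136,  0.064 ]), array([ 0.6669, -0.1176,  0.064 ])]
-1.3675440044576235
[ 5.69816405e-01  5.79476370e-02 -4.02757551e-02 -1.50605877e+02
  9.56044182e-01] -2.3076307854239437 [ 0.11  0.75 -1.55  0.25  0.16 -0.    0.34  0.59  0.03 -0.34  1.37 -0.63
 -0.85  1.11]
```

View pics/c3.png

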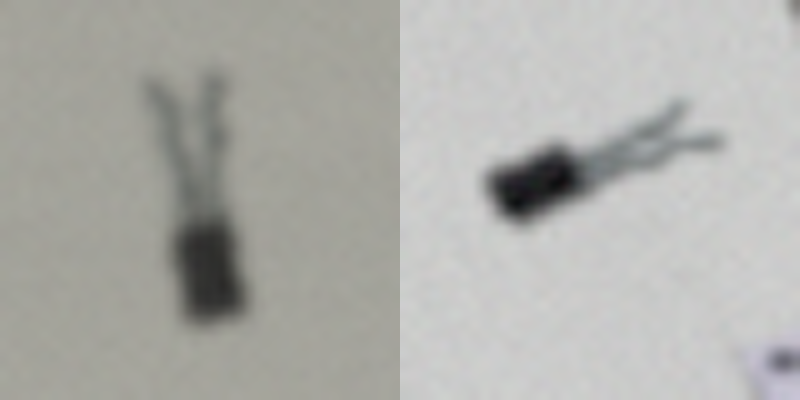

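```bash
cat >> fit.py <<'E'
yaw=np.radians(-1.38)
def W(M,p):
    c,s=np.cos(yaw),np.sin(yaw);return np.array([M[0]+(c*p[0]-s*p[1])/1000,M[1]+(s*p[0]+c*p[1])/1000,.064+p[2]/1000])
def L(M,P):
    c,s=np.cos(yaw),np.sin(yaw);d=(np.array(P)-[M[0],M[1],.064])*1000;return np.array([c*d[0]+s*d[1],-s*d[0]+c*d[1],d[2]]).round(1)
E
python3 - <<'E'
from fit import *
M=(.5735,.0590)
print("rail front base",L(M,at(T,tc(400,203),.064)),L(M,at(T,tc(160,195),.064)))
print("fence face",L(M,at(T,tc(212,270),.075)), "fence far",L(M,at(T,tc(155,270),.075)))
print("lip",L(M,at(T,tc(250,380),.067)))
print("mould TL BL TR BR",[L(M,at(T,tc(*p),.082)) for p in((308,207),(300,374),(470,207),(472,368))])
print("saddle",[L(M,at(T,tc(*p),.103)) for p in((590,155),(670,155),(590,213))])
print("hinge bracket",[L(M,at(T,tc(*p),.0865)) for p in((225,80),(352,80),(290,105))], 'bar tip',[L(M,tri(tc(262,290),sc(258,35))[0])])
print("rear edge, front edge",L(M,at(T,tc(380,65),.064)),L(M,at(T,tc(380,530),.064)),"left,right",L(M,at(T,tc(62,300),.064)),L(M,at(T,tc(700,300),.064)))
for z in(.064,.1085):print("stud scene",L(M,at(S,sc(176,222 if z>.1 else 288),z)), "top",L(M,at(T,tc(274,426),z)))
# clip
g=lambda u,v:(207+u/10-.45,195+v/10-.45);k=lambda u,v:(257+u/10-.45,165+v/10-.45)
print("grip",at(T,g(211,271),.007),at(S,k(136,184),.007),"tips",at(T,g(183,77),.003),at(S,k(303,122),.003))
E
```

```text
rail front base [ 43.3 -51.2   0. ] [43.6 58.2  0. ]
fence face [ 8.  32.4 11. ] fence far [ 7.2 58.1 11. ]
lip [-41.   13.8   3. ]
mould TL BL TR BR [array([ 37.4, -10. ,  18. ]), array([-39.1,  -9.2,  18. ]), array([ 39.6, -82.7,  18. ]), array([-33.8, -85.7,  18. ])]
saddle [array([  61.5, -134.5,   39. ]), array([  62.6, -169.7,   39. ]), array([  35.3, -135.2,   39. ])]
hinge bracket [array([93.8, 29.2, 22.5]), array([ 95.6, -27.9,  22.5]), array([83.2, -0.5, 22.5])] bar tip [array([-18.1,   1.6, 159. ])]
rear edge, front edge [107.6 -39.9   0. ] [-107.4  -47.     0. ] left,right [ -6.5 100.7   0. ] [   2.7 -188.3    0. ]
stud scene [-65.3  -6.9   0. ] top [-61.5   2.3   0. ]
stud scene [-62.7  -1.   44.5] top [-65.1   0.3  44.5]
grip [0.4529 0.3249 0.007 ] [0.4527 0.3276 0.007 ] tips [0.5226 0.3381 0.003 ] [0.5231 0.3386 0.003 ]
```

```bash
cat >> fit.py <<'E'
from scipy.spatial.transform import Rotation as Ro
M=(.5735,.0585)
def go(P,jy=None):
    """P world m; jy: desired world yaw of tool y (deg, mod 180)"""
    o=status.get_obs();R=Ro.from_euler('xyz',o["tcp_rot"],degrees=True).as_matrix()
    d=R.T@(np.array(P)-o["ee_pos"])*1000;cur=np.degrees(np.arctan2(R[1,1],R[0,1]));t=0
    if jy is not None: t=-((jy-cur+90)%180-90)   # tool x is down
    print("shift",d.round(1),"turn",round(t,1),"jaw yaw now",round(cur,1),"pos",o["ee_pos"].round(4),"F",o["wrist_force"].round(1),"t",round(o["time"],2),"q6",o["q"][5].round(1),"R",R.round(2).tolist() )
def gt(p,jy=None):
    P=W(M,p);print("world",P.round(4));go(P,jy)
E
python3 - <<'E'
from fit import *
gt((49,-242,300),90-1.4)
E
```

```text
world [ 0.6167 -0.1846  0.364 ]
shift [-132.8 -462.7  637.8] turn -23.1 jaw yaw now 65.5 pos [0.2276 0.5005 0.2306] F [0.3 0.2 0.1] t 0.1 q6 90.0 R [[-0.0, 0.41, 0.91], [-0.0, 0.91, -0.41], [-1.0, -0.0, -0.0]]
```

```bash
python3 -m jog '-60 0 0 0;-120 -30 40 -5;-130 -75 105 -10;-130 -120 165 -15;-130 -165 225 -20;-130 -210 285 -23;-130 -250 345 -23;-130 -290 400 -23' 1; python3 -m jog '0 -40 60 0;0 -80 115 0;0 -120 170 0;0 -150 210 0;0 -170 236 0;0 -172 238 0;0 -172 238 0;0 -172 238 0'; python3 - <<'E'
from fit import *
gt((49,-242,100),90-1.4)
gt((49,-242,11),90-1.4)
E
```

```text
time: 1.1
ee_pos: [0.4318, 0.1394, 0.361]
tcp_rot: [41.2, 90.0, 39.8]
wrist_force: [0.3, 0.4, 0.4]
opening: 0.0855
time: 2.1
ee_pos: [0.6639, -0.0358, 0.3625]
tcp_rot: [2.9, 89.9, 1.5]
wrist_force: [-0.4, 0.1, 0.1]
opening: 0.0854
world [ 0.6167 -0.1846  0.164 ]
shift [ 198.4 -150.   -43.8] turn 0.0 jaw yaw now 88.6 pos [ 0.6639 -0.0358  0.3625] F [-0.4  0.1  0.1] t 2.1 q6 -1.7 R [[0.0, 0.02, 1.0], [0.0, 1.0, -0.02], [-1.0, 0.0, 0.0]]
world [ 0.6167 -0.1846  0.075 ]
shift [ 287.4 -150.   -44. ] turn 0.0 jaw yaw now 88.6 pos [ 0.6639 -0.0358  0.3625] F [-0.4  0.1  0.1] t 2.1 q6 -1.7 R [[0.0, 0.02, 1.0], [0.0, 1.0, -0.02], [-1.0, 0.0, 0.0]]
```

```bash
python3 -m jog '0 -60 -15 0;0 -115 -35 0;20 -150 -44 0;70 -150 -44 0;120 -150 -44 0;180 -150 -44 0;235 -150 -44 0;275 -150 -44 0';  python3 - <<'E'
from fit import *
snap("top","top1");snap("scene","scene1")
gt((49,-242,11),90-1.4)
a=cv2.imread("pics/top1.png")[148:238,290:410];b=cv2.imread("pics/scene1.png")[190:300,300:430]
a=cv2.resize(a,None,fx=5,fy=5,interpolation=cv2.INTER_CUBIC)[:,:400*2]
b=cv2.resize(b,None,fx=4,fy=4,interpolation=cv2.INTER_CUBIC)
c=np.zeros((600,800,3),np.uint8)
a=cv2.resize(a,(400,300));b=cv2.resize(b,(400,338));cv2.imwrite("pics/d1.png",np.hstack([cv2.copyMakeBorder(a,0,38,0,0,0),b]))
E
```

```text
time: 3.1
ee_pos: [0.6156, -0.1841, 0.0849]
tcp_rot: [19.0, 90.0, 17.6]
wrist_force: [-0.3, -0.8, -0.1]
opening: 0.0856
world [ 0.6167 -0.1846  0.075 ]
shift [ 7.4 -0.8  2.7] turn 0.0 jaw yaw now 88.6 pos [ 0.6141 -0.1837  0.0825] F [ 0.4 -0.  -0.3] t 3.2 q6 -15.3 R [[-0.01, 0.02, 1.0], [0.0, 1.0, -0.02], [-1.0, 0.0, -0.01]]
```

View pics/d1.png

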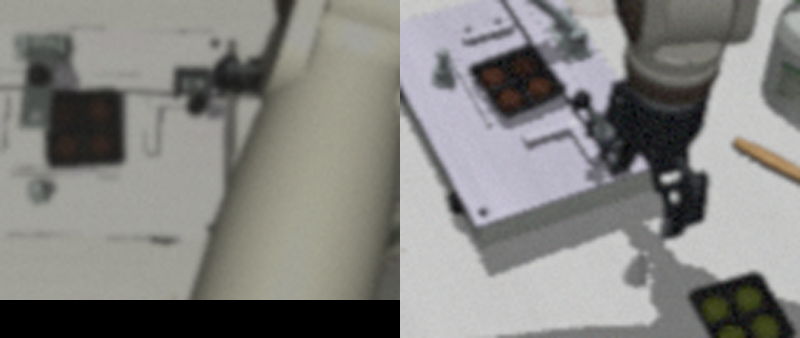

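The left finger stands just right of the saddle at rail height, and the mould, bar and lever are unchanged. Next I push.

```bash
python3 -m jog '6 0 2 0;6 5 2 0;6 11 2 0;6 17 2 0;6 23 2 0;6 29 2 0;6 35 2 0;6 40 2 0'; python3 -m jog '0 5 0 0;0 10 0 0;0 15 0 0;0 20 0 0;0 24 0 0;0 28 0 0;0 31 0 0;0 33 0 0'; python3 - <<'E'
from fit import *
gt((49,-155,11),90-1.4)
E
```

```text
time: 4.2
ee_pos: [0.6201, -0.1452, 0.0802]
tcp_rot: [-9.9, 90.0, -11.3]
wrist_force: [0.4, -2.0, 2.6]
opening: 0.0853
time: 5.2
ee_pos: [0.6208, -0.1124, 0.08]
tcp_rot: [149.4, 90.0, 147.9]
wrist_force: [0.6, -1.6, 2.9]
opening: 0.0849
world [ 0.6188 -0.0976  0.075 ]
shift [ 5.1 14.7 -2.5] turn -0.0 jaw yaw now 88.6 pos [ 0.6208 -0.1124  0.08  ] F [ 0.6 -1.6  2.9] t 5.2 q6 -8.8 R [[-0.0, 0.03, 1.0], [0.0, 1.0, -0.03], [-1.0, 0.0, -0.0]]
```

```bash
python3 -m jog '0 2 0 0;0 4 0 0;0 6 0 0;0 8 0 0;0 9 0 0;0 10 0 0;0 10 0 0;0 10 0 0'; python3 -m jog '0 1 0 0;0 1.5 0 0;0 2 0 0;0 2.5 0 0;0 3 0 0;0 3.5 0 0;0 4 0 0;0 4 0 0'
```

```text
time: 6.2
ee_pos: [0.621, -0.1025, 0.0799]
tcp_rot: [158.4, 90.0, 156.9]
wrist_force: [0.7, -0.8, 3.0]
opening: 0.0855
time: 7.2
ee_pos: [0.6212, -0.0985, 0.08]
tcp_rot: [159.2, 90.0, 157.7]
wrist_force: [-0.3, -2.3, -0.3]
opening: 0.0853
```

```bash
python3 -m jog '0 0.5 0 0;0 1 0 0;0 1.5 0 0;0 2 0 0;0 2.5 0 0;0 2.5 0 0;0 2.5 0 0;0 2.5 0 0'; python3 - <<'E'
from fit import *
snap("top","top2");snap("scene","scene2")
a=cv2.imread("pics/top2.png")[148:228,265:370];b=cv2.imread("pics/scene2.png")[180:270,290:395]
cv2.imwrite("pics/d2.png",np.hstack([cv2.resize(x,(400,320),interpolation=cv2.INTER_CUBIC) for x in(a,b)]))
E
```

```text
time: 8.2
ee_pos: [0.6213, -0.096, 0.08]
tcp_rot: [122.2, 90.0, 120.7]
wrist_force: [-0.7, -1.6, 0.6]
opening: 0.0849
```

View pics/d2.png

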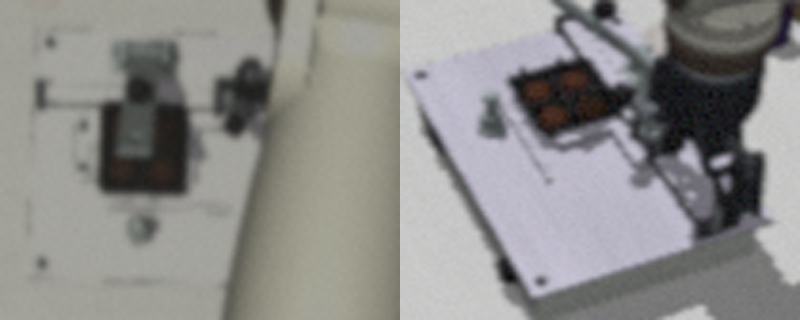

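The stop has carried the mould almost to the fence: the mould spans x 100–187 in the crop and the fence is at about 88. I'll keep pushing in small steps until the force rises.

```bash
for i in 1; do python3 -m jog '0 0.5 0 0;0 1 0 0;0 1.5 0 0;0 2 0 0;0 2 0 0;0 2 0 0;0 2 0 0;0 2 0 0'; done;  python3 -m jog '0 0.3 0 0;0 0.6 0 0;0 0.9 0 0;0 1.2 0 0;0 1.5 0 0;0 1.5 0 0;0 1.5 0 0;0 1.5 0 0'
```

```text
time: 9.3
ee_pos: [0.6213, -0.0943, 0.08]
tcp_rot: [-100.3, 90.0, -101.8]
wrist_force: [-0.9, -5.3, -0.6]
opening: 0.0857
time: 10.3
ee_pos: [0.6213, -0.0941, 0.0802]
tcp_rot: [-89.0, 89.9, -90.5]
wrist_force: [-1.2, -11.7, 0.0]
opening: 0.085
```

```bash
python3 -m jog '0 -10 0 0;0 -20 0 0;-60 -20 0 0;-120 -20 0 0;-150 -20 0 0;-150 -20 0 0;-150 -20 0 0;-150 -20 0 0' 0; python3 - <<'E'
from fit import *
gt((30,-80,125),90-1.4)
E
```

```text
time: 11.3
ee_pos: [0.6204, -0.1125, 0.2284]
tcp_rot: [167.7, 89.9, 166.2]
wrist_force: [-0.5, 0.3, 0.1]
opening: -0.0
world [ 0.6016 -0.0222  0.189 ]
shift [ 39.5  89.8 -21. ] turn -0.1 jaw yaw now 88.5 pos [ 0.6204 -0.1125  0.2284] F [-0.5  0.3  0.1] t 11.3 q6 -8.8 R [[-0.0, 0.03, 1.0], [0.0, 1.0, -0.03], [-1.0, 0.0, -0.0]]
```

```bash
python3 -m jog '0 50 -10 0;20 90 -21 0;40 90 -21 0;56 90 -21 0;56 90 -21 0;56 90 -21 0;56 90 -21 0;56 90 -21 0'; python3 -m jog '4 0 -2 0;8 0 -5 0;11 0 -9 0;14 0 -13 0;17 0 -18 0;20 0 -22 0;23 0 -25 0;26 0 -28 0';  python3 - <<'E'
from fit import *
gt((5,-80,84),90-1.4)
E
```

```text
time: 12.3
ee_pos: [0.6024, -0.0223, 0.1746]
tcp_rot: [1.5, 90.0, 0.1]
wrist_force: [0.3, 0.6, -0.9]
opening: 0.0001
time: 13.3
ee_pos: [0.5731, -0.0213, 0.1491]
tcp_rot: [-175.7, 90.0, -177.1]
wrist_force: [-9.7, 0.0, 12.5]
opening: 0.0003
world [ 0.5766 -0.0216  0.148 ]
shift [ 1.1 -0.2  3.5] turn -0.1 jaw yaw now 88.5 pos [ 0.5731 -0.0213  0.1491] F [-9.7  0.  12.5] t 13.3 q6 -0.7 R [[-0.0, 0.03, 1.0], [-0.0, 1.0, -0.03], [-1.0, -0.0, -0.0]]
```

```bash
python3 -m jog '-10 0 6 0;-22 0 20 0;-22 0 30 0;-22 0 33 0;-18 0 30 0;-15 0 27 0;-12 0 25 0;-12 0 25 0'; python3 - <<'E'
from fit import *
gt((5,-80,84),90-1.4)
snap("top","top3");snap("scene","scene3")
a=cv2.imread("pics/top3.png")[148:228,265:370];b=cv2.imread("pics/scene3.png")[170:250,300:380]
cv2.imwrite("pics/d3.png",np.hstack([cv2.resize(a,(350,267),interpolation=cv2.INTER_CUBIC)[:267],cv2.resize(b,(450,450),interpolation=cv2.INTER_CUBIC)[:267*1]]) if 0 else cv2.resize(b,(600,600),interpolation=cv2.INTER_CUBIC))
E
```

```text
time: 14.3
ee_pos: [0.5987, -0.0219, 0.1599]
tcp_rot: [175.7, 90.0, 174.2]
wrist_force: [0.1, 0.5, -0.1]
opening: -0.0001
world [ 0.5766 -0.0216  0.148 ]
shift [ 11.9  -0.2 -22.2] turn -0.1 jaw yaw now 88.5 pos [ 0.5987 -0.0219  0.1599] F [ 0.1  0.5 -0.1] t 14.3 q6 -0.6 R [[-0.0, 0.03, 1.0], [0.0, 1.0, -0.03], [-1.0, 0.0, -0.0]]
```

View pics/d3.png

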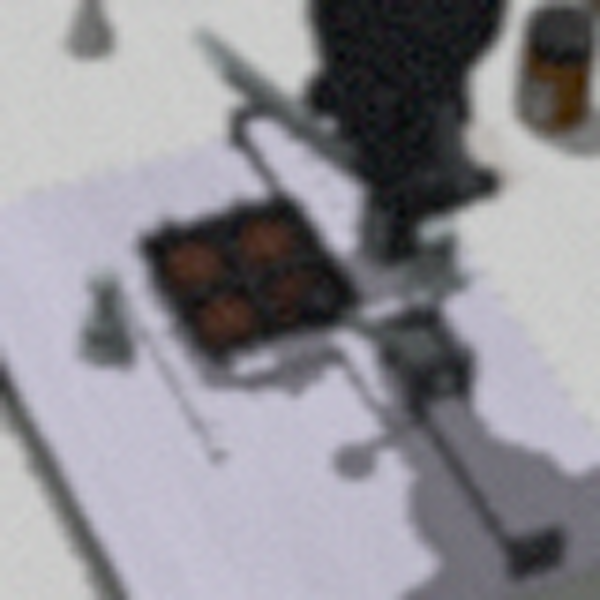

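```bash
python3 - <<'E'
from fit import *
for a in(65,55,45,35,25,15,4):
    r=np.radians(a);p=proj(S,W(M,(49-70*np.cos(r),-80,27+70*np.sin(r))))[0];print(a,((p-[300,170])*7.5).round())
p=proj(S,W(M,(49,-80,27)))[0];print('piv',((p-[300,170])*7.5).round())
E
```

```text
65 [367. 269.]
55 [343. 287.]
45 [321. 306.]
35 [302. 328.]
25 [288. 350.]
15 [278. 371.]
4 [272. 395.]
piv [422. 355.]
```

The lever now stands at about 50°, with its ball at about (325,293), and the stop and mould stay put. I'll press on, with the tip further behind the ball.

```bash
python3 -m jog '1 0 -12 0;5 0 -14 0;8 0 -15 0;12 0 -18 0;16 0 -22 0;21 0 -25 0;26 0 -28 0;26 0 -28 0'; python3 - <<'E'
from fit import *
gt((-8,-80,59),90-1.4)
E
```

```text
time: 15.4
ee_pos: [0.5708, -0.0213, 0.1335]
tcp_rot: [-179.0, 90.0, 179.6]
wrist_force: [-0.0, 0.6, 0.6]
opening: -0.0004
world [ 0.5636 -0.0213  0.123 ]
shift [10.5 -0.2 -7.2] turn -0.1 jaw yaw now 88.5 pos [ 0.5708 -0.0213  0.1335] F [-0.   0.6  0.6] t 15.4 q6 -0.7 R [[-0.0, 0.03, 1.0], [0.0, 1.0, -0.03], [-1.0, -0.0, -0.0]]
```

```bash
python3 -m jog '4 0 -3 0;8 0 -6 0;12 0 -8 0;16 0 -10 0;19 0 -11 0;22 0 -11 0;22 0 -11 0;22 0 -11 0'; python3 - <<'E'
from fit import *
gt((-12,-80,39),90-1.4)
snap("top","top4");snap("scene","scene4")
b=cv2.imread("pics/scene4.png")[190:250,300:380]
cv2.imwrite("pics/d4.png",cv2.resize(b,(800,600),interpolation=cv2.INTER_CUBIC))
E
```

```text
time: 16.4
ee_pos: [0.56, -0.021, 0.1118]
tcp_rot: [176.8, 90.0, 175.4]
wrist_force: [-0.1, -0.5, -0.6]
opening: 0.0
world [ 0.5596 -0.0212  0.103 ]
shift [ 8.8 -0.2 -0.4] turn -0.1 jaw yaw now 88.5 pos [ 0.56   -0.021   0.1118] F [-0.1 -0.5 -0.6] t 16.4 q6 -0.7 R [[-0.0, 0.03, 1.0], [0.0, 1.0, -0.03], [-1.0, 0.0, -0.0]]
```

View pics/d4.png

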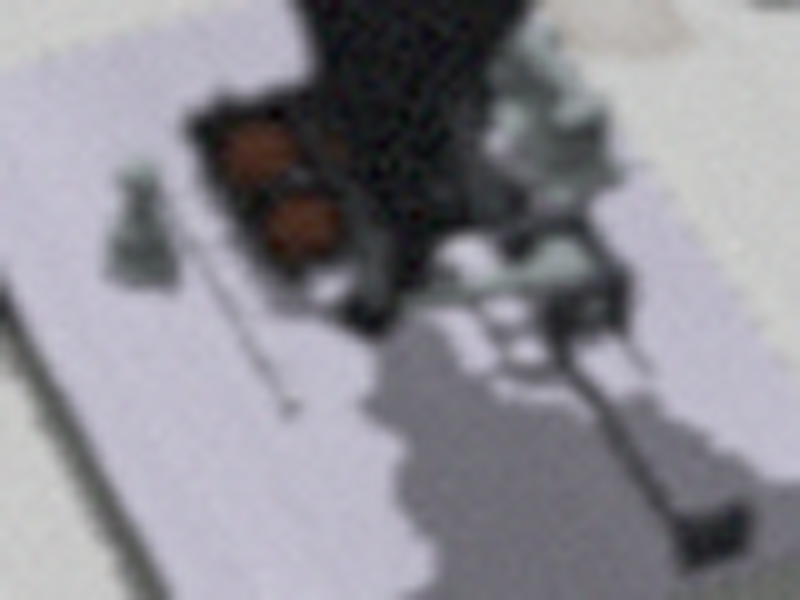

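The lever is nearly horizontal: its ball is at about (375,318), against (363,327) predicted for fully down. I'll finish pressing.

```bash
python3 -m jog '2 0 0 0;4 0 0 0;6 0 0 0;8 0 0 0;9 0 0 0;10 0 0 0;10 0 0 0;10 0 0 0'
```

```text
time: 17.5
ee_pos: [0.5603, -0.021, 0.1045]
tcp_rot: [0.2, 89.9, -1.2]
wrist_force: [-8.6, -0.5, 20.3]
opening: -0.0001
```

```bash
python3 -m jog '-50 0 0 0;-100 0 30 0;-130 0 59 0;-130 50 59 0;-130 80 59 0;-108 80 59 0;-100 80 59 0;-100 80 59 0'; python3 - <<'E'
from fit import *
gt((46,0,125),90-1.4)
E
```

```text
time: 18.5
ee_pos: [0.6209, 0.0571, 0.2015]
tcp_rot: [-171.7, 89.9, -173.2]
wrist_force: [-0.4, 0.7, -0.9]
opening: 0.0001
world [0.6195 0.0574 0.189 ]
shift [12.5  0.2 -1.4] turn -0.1 jaw yaw now 88.5 pos [0.6209 0.0571 0.2015] F [-0.4  0.7 -0.9] t 18.5 q6 6.7 R [[-0.0, 0.03, 1.0], [-0.0, 1.0, -0.03], [-1.0, -0.0, -0.0]]
```

```bash
python3 -m jog '10 0 -1 0;16 0 -4 0;19 0 -8 0;22 0 -14 0;27 0 -19 0;32 0 -25 0;37 0 -30 0;43 0 -36 0'; python3 -m jog '6 0 -4 0;12 0 -8 0;19 0 -12 0;26 0 -15 0;31 0 -17 0;36 0 -18 0;40 0 -19 0;42 0 -19 0';python3 - <<'E'
from fit import *
gt((-9,0,48.5),90-1.4)
E
```

```text
time: 19.5
ee_pos: [0.5845, 0.0583, 0.1596]
tcp_rot: [38.6, 90.0, 37.1]
wrist_force: [-2.7, -0.4, 3.4]
opening: 0.0001
time: 20.5
ee_pos: [0.5662, 0.0589, 0.1168]
tcp_rot: [-169.4, 90.0, -170.9]
wrist_force: [-0.1, 0.4, 1.7]
opening: 0.0002
world [0.5645 0.0587 0.1125]
shift [ 4.3 -0.2 -1.7] turn -0.1 jaw yaw now 88.5 pos [0.5662 0.0589 0.1168] F [-0.1  0.4  1.7] t 20.5 q6 7.4 R [[-0.0, 0.03, 1.0], [-0.0, 1.0, -0.03], [-1.0, -0.0, -0.0]]
```

```bash
python3 -m jog '1 0 -1 0;2 0 -2 0;3 0 -2 0;4 0 -2 0;5 0 -2 0;5 0 -2 0;5 0 -2 0;5 0 -2 0'
```

```text
time: 21.5
ee_pos: [0.5644, 0.059, 0.1139]
tcp_rot: [10.2, 89.9, 8.8]
wrist_force: [-4.4, -0.6, 13.4]
opening: 0.0001
```

```bash
python3 -m jog '-60 0 0 0;-80 50 -20 0;-80 100 -50 -4;-80 150 -80 -8;-80 200 -100 -11;-80 240 -115 -11;-80 268 -118 -11;-80 268 -118 -11' 0.6; python3 - <<'E'
from fit import *
go((.4528,.3264,.060),100)
E
```

```text
time: 22.5
ee_pos: [0.4524, 0.3313, 0.1916]
tcp_rot: [-163.3, 90.0, -153.6]
wrist_force: [-0.1, -0.2, 0.7]
opening: 0.0509
shift [131.6  -4.9  -0.4] turn -0.3 jaw yaw now 99.7 pos [0.4524 0.3313 0.1916] F [-0.1 -0.2  0.7] t 22.5 q6 26.5 R [[-0.0, -0.17, 0.99], [-0.0, 0.99, 0.17], [-1.0, -0.0, -0.0]]
```

```bash
python3 -m jog '50 -5 0 0;100 -5 0 0;140 -5 0 0;160 -5 0 0;175 -5 0 0;182 -5 0 0;184 -5 0 0;184 -5 0 0'; python3 - <<'E'
from fit import *
go((.4528,.3264,.0035),100)
E
```

```text
time: 23.5
ee_pos: [0.4542, 0.3251, 0.0088]
tcp_rot: [25.6, 89.9, 35.1]
wrist_force: [0.3, -0.6, -0.3]
opening: 0.0515
shift [ 5.3  1.5 -1.2] turn -0.5 jaw yaw now 99.5 pos [0.4542 0.3251 0.0088] F [ 0.3 -0.6 -0.3] t 23.5 q6 26.0 R [[0.0, -0.17, 0.99], [0.0, 0.99, 0.17], [-1.0, 0.0, 0.0]]
```

```bash
python3 -m jog '2 1 -1 0;4 1 -1 0;5 1 -1 0;5 1 -1 0;5 1 -1 0;5 1 -1 0;5 1 -1 0;5 1 -1 0' 0 50; python3 - <<'E'
from fit import *
go((.4528,.3264,.0035),100)
E
```

```text
time: 24.5
ee_pos: [0.4529, 0.326, 0.0047]
tcp_rot: [35.0, 89.9, 44.5]
wrist_force: [-4.9, -2.5, 12.9]
opening: 0.0167
shift [ 1.2  0.4 -0. ] turn -0.4 jaw yaw now 99.6 pos [0.4529 0.326  0.0047] F [-4.9 -2.5 12.9] t 24.5 q6 26.2 R [[0.0, -0.17, 0.99], [0.0, 0.99, 0.17], [-1.0, 0.0, 0.0]]
```

```bash
python3 -m jog '-30 0 0 0;-90 0 0 0;-140 0 0 3;-140 0 0 6;-140 0 0 9;-140 0 0 11;-140 0 0 11;-140 0 0 11' ; python3 - <<'E'
from fit import *
gt((-160,0,60),90-1.4)
print(status.get_obs()["opening"])
E
```

```text
time: 25.5
ee_pos: [0.4527, 0.3257, 0.1429]
tcp_rot: [-134.5, 90.0, -135.9]
wrist_force: [-0.6, -0.5, 0.2]
opening: 0.0162
world [0.4135 0.0624 0.124 ]
shift [  19.  -264.2  -32.6] turn -0.0 jaw yaw now 88.6 pos [0.4527 0.3257 0.1429] F [-0.6 -0.5  0.2] t 25.5 q6 37.1 R [[-0.0, 0.02, 1.0], [-0.0, 1.0, -0.02], [-1.0, -0.0, -0.0]]
0.016165252853035536
```

```bash
python3 -m jog '0 -50 -33 0;0 -100 -33 0;0 -150 -33 0;0 -200 -33 0;0 -240 -33 0;10 -264 -33 0;16 -264 -33 0;16 -264 -33 0' ; python3 - <<'E'
from fit import *
gt((-152,0,32.2),90-1.4)
snap("top","top5");snap("scene","scene5")
a=cv2.imread("pics/top5.png")[160:250,265:345];b=cv2.imread("pics/scene5.png")[180:270,290:370]
cv2.imwrite("pics/d5.png",np.hstack([cv2.resize(x,(400,450),interpolation=cv2.INTER_CUBIC) for x in(a,b)]))
E
```

```text
time: 26.5
ee_pos: [0.4128, 0.063, 0.1267]
tcp_rot: [173.2, 90.0, 171.7]
wrist_force: [0.5, -0.5, -0.9]
opening: 0.0163
world [0.4215 0.0622 0.0962]
shift [30.5 -0.6  8.8] turn -0.1 jaw yaw now 88.5 pos [0.4128 0.063  0.1267] F [ 0.5 -0.5 -0.9] t 26.5 q6 10.1 R [[-0.0, 0.03, 1.0], [0.0, 1.0, -0.03], [-1.0, 0.0, -0.0]]
```

View pics/d5.png

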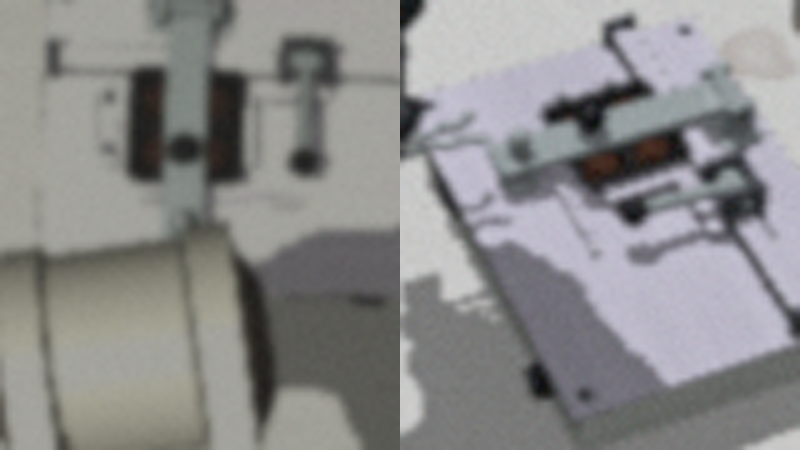

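Bar and lever are both down, with the lever ball at about (632,208) in the scene crop. The clip legs come in from the left, with tips near (475,120–140). I'll zoom on the clip to see how it sits in the jaws.

```bash
python3 - <<'E'
from fit import *
b=cv2.imread("pics/scene5.png")[180:230,345-75:405-75+20]
b=cv2.resize(b,(800,500),interpolation=cv2.INTER_CUBIC)
cv2.imwrite("pics/d6.png",b)
def pr(p):return ((proj(S,W(M,p))[0]-[270,180]+.5)*10).round()
y0=.3
x=-160.8
for n,p in dict(grip=(x,y0,58),tipL=(x+72,y0+10,58+3-7+4-4),tipR=(x+72,y0-10,58),seat=(x+48,y0,58),studtop=(-64,0,44.5),barfrontL=(-82,14,25.5),barfrontR=(-82,-14,25.5)).items():print(n,pr(p))
E
```

```text
grip [150. 327.]
tipL [355. 250.]
tipR [378. 283.]
seat [295. 284.]
studtop [440. 271.]
barfrontL [372. 299.]
barfrontR [405. 358.]
```

View pics/d6.png

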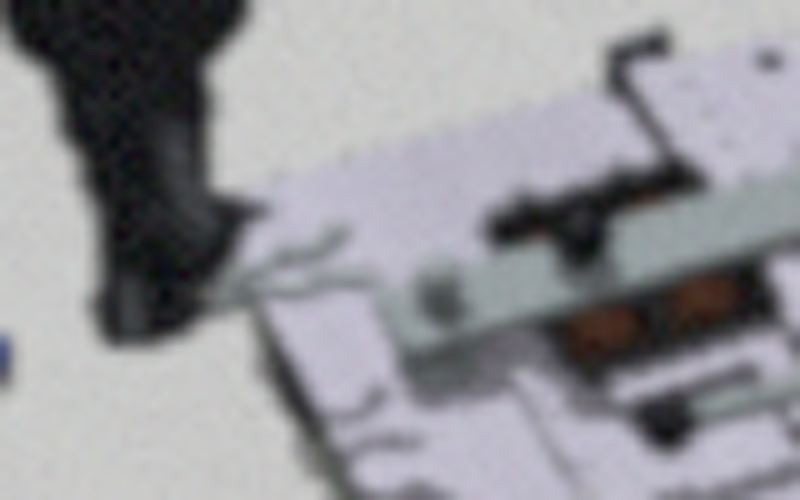

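The tips at (345,235) and (372,275) match the projection of a straight, centred clip to within about 1 px of the full picture. The stud top is at (440,283). I'll lower to neck height in front of the stud.

```bash
python3 -m jog '10 -0.6 0 0;20 -0.6 2 0;26 -0.6 4 0;30 -0.6 6 0;30.5 -0.6 6 0;30.5 -0.6 6 0;30.5 -0.6 6 0;30.5 -0.6 6 0' - 80; python3 - <<'E'
from fit import *
gt((-112,0,32.2),90-1.4)
E
```

```text
time: 27.6
ee_pos: [0.4191, 0.0619, 0.0968]
tcp_rot: [14.9, 90.0, 13.4]
wrist_force: [0.7, 0.1, 0.1]
opening: 0.0152
world [0.4615 0.0612 0.0962]
shift [ 0.6  0.4 42.5] turn -0.1 jaw yaw now 88.5 pos [0.4191 0.0619 0.0968] F [0.7 0.1 0.1] t 27.6 q6 9.9 R [[0.0, 0.03, 1.0], [0.0, 1.0, -0.03], [-1.0, 0.0, 0.0]]
```

```bash
python3 -m jog '0.5 0.2 3 0;0.5 0.2 6 0;0.5 0.2 9 0;0.5 0.2 12 0;0.5 0.2 15 0;0.5 0.2 18 0;0.5 0.2 21 0;0.5 0.2 24 0'; python3 -m jog '0 0 1 0;0 0 2 0;0 0 3 0;0 0 4 0;0 0 5 0;0 0 6 0;0 0 6 0;0 0 6 0'
```

```text
time: 28.6
ee_pos: [0.4432, 0.0615, 0.0961]
tcp_rot: [-119.8, 90.0, -121.3]
wrist_force: [0.1, -0.0, 0.2]
opening: 0.0156
time: 29.6
ee_pos: [0.4489, 0.0615, 0.096]
tcp_rot: [128.4, 90.0, 127.0]
wrist_force: [-3.2, 3.5, -1.4]
opening: 0.0155
```

```bash
python3 -m jog '0 0.5 0.5 0;0 1 1 0;0 1 2 0;0 1 3 0;0 1 4 0;0 1 4 0;0 1 4 0;0 1 4 0'; python3 -m jog '0 0 1 0;0 0 2 0;0 0 3 0;0 0 3 0;0 0 3 0;0 0 3 0;0 0 3 0;0 0 3 0'
```

```text
time: 30.6
ee_pos: [0.4521, 0.0621, 0.0956]
tcp_rot: [-171.9, 89.9, -173.3]
wrist_force: [-6.6, 3.3, -1.7]
opening: 0.0155
time: 31.6
ee_pos: [0.4564, 0.0621, 0.0962]
tcp_rot: [-1.7, 89.9, -3.2]
wrist_force: [3.6, 1.8, -2.0]
opening: 0.0154
```

```bash
python3 -m jog '0 0.3 0.5 0;0 0.5 1 0;0 0.5 1 0;0 0.5 1 0;0 0.5 1 0;0 0.5 1 0;0 0.5 1 0;0 0.5 1 0'; python3 -m jog '0 0 0.5 0;0 0 0.5 0;0 0 0.5 0;0 0 0.5 0;0 0 0.5 0;0 0 0.5 0;0 0 0.5 0;0 0 0.5 0'
```

```text
time: 32.6
ee_pos: [0.4573, 0.0626, 0.0962]
tcp_rot: [-6.3, 90.0, -7.8]
wrist_force: [-0.8, 0.4, -0.8]
opening: 0.0154
time: 33.6
ee_pos: [0.4576, 0.0626, 0.0961]
tcp_rot: [23.2, 90.0, 21.7]
wrist_force: [-1.4, 0.4, -0.5]
opening: 0.015
```

```bash
python3 -m jog '0 0 0 0;0 0 0 0;0 0 0 0;0 0 0 0;0 0 0 0;0 0 0 0;0 0 0 0;0 0 0 0' 0.5; python3 -m jog '-5 0 0 0;-20 0 0 0;-50 0 0 0;-90 0 -20 0;-120 50 -60 0;-130 110 -100 0;-130 170 -100 0;-130 220 -100 0'; python3 -m jog '0 0 0 0;0 30 0 0;0 60 0 0;0 60 0 0;0 60 0 0;0 60 0 0;0 60 0 0;0 60 0 0'; python3 - <<'E'
from fit import *
snap("top","top6");snap("scene","scene6")
a=cv2.imread("pics/top6.png")[155:225,270:345];b=cv2.imread("pics/scene6.png")[185:260,305:385]
cv2.imwrite("pics/d7.png",np.hstack([cv2.resize(x,(400,400),interpolation=cv2.INTER_CUBIC) for x in(a,b)]))
def pr(c,p,o,s):return ((proj(c,W(M,p))[0]-o+.5)*s).round()
for n,p in dict(grip=(-112,0,34.5),tip=(-40,0,30),ball=(-20.8,-80,31.9),mouldL=(0,40,18),mouldR=(0,-40,18)).items():print(n,pr(T,p,[270,155],[400/75,400/70]),pr(S,p,[305,185],[5,400/75])+[400,0])
print(status.get_obs()["ee_pos"],status.get_obs()["wrist_force"])
E
```

```text
time: 34.6
ee_pos: [0.4576, 0.0626, 0.0961]
tcp_rot: [-60.8, 90.0, -62.2]
wrist_force: [0.2, -0.7, -0.2]
opening: 0.0429
time: 35.6
ee_pos: [0.3626, 0.2867, 0.2284]
tcp_rot: [38.0, 89.8, 36.5]
wrist_force: [1.2, -0.0, 1.2]
opening: 0.0426
time: 36.6
ee_pos: [0.3647, 0.3443, 0.2263]
tcp_rot: [39.9, 90.0, 38.4]
wrist_force: [0.0, -0.1, -0.0]
opening: 0.0425
grip [165. 367.] [375. 152.]
tip [170. 245.] [480. 124.]
ball [298. 216.] [559. 203.]
mouldL [110. 178.] [511.  77.]
mouldR [236. 182.] [561. 163.]
[0.36469496 0.3444649  0.22616251] [-0.41742566  0.24478167  0.61342817]
```

View pics/d7.png

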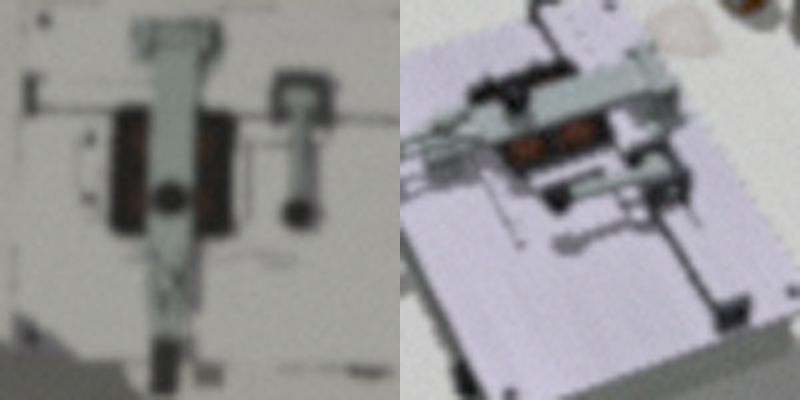

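The top view shows every part on its predicted pixel. The clip grip is at (165,367), the mould spans 110–237 (predicted 110–236), and the lever ball is at (300,213) (predicted (298,216)). The bar is down and the arm is clear, so I'm handing in.

```bash
python3 -c "
from workcell import bot
print(bot.job_done())"
```

```text
the job is handed in; nothing more can be done
None
```

The mould is clamped and the hold-down bar is clipped. I handed the job in at about 37 s with the arm clear; no verdict is reported.

- **Stop:** I pushed it left until it no longer moved at about 12 N, with the mould home against the fence. In the last picture the mould's edges are within 1 px of the predicted home position in the enlarged crop.
- **Lever:** I pressed it down to its hard stop, at about 20 N. The first press went in slightly ahead of the ball, so I backed off and pressed again from further behind. The ball ended within 3 crop px of the "all the way down" prediction.
- **Bar:** I folded it down until it bore on the stud's shoulder, at about 13 N.
- **Clip:** I pushed it on from the front.
  - **Force:** It read −6.6 N on the way in, then +3.6 N as the legs pulled past the bulge, then about −1 N at rest. I took that as snapped in and let go.
  - **Position:** After release the grip sat on the predicted pixel with the tips beyond the neck. I did not tug it to test the seat.

**Disagreements:** The first triangulated positions of the lever ball and knob were about 7–8 mm off the nominal values, so I relied on contact forces there. At the snap the measured tool position was about 4 mm short of the figure computed from the map, which I put down to where the grip sat in the jaws. Closing on the clip gave about 13 N upwards, probably the fingertips touching the worktop.

I never moved the arm near the bystanders on purpose, but I did not check each of them in the last pictures.

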